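# Seat the juicer's strainer disc

### The arm

A 6-joint arm with a two-finger parallel gripper is mounted at the origin on the work surface. World frame = base frame: x ahead of the robot, y to its left, z up, the work surface at z = 0. Lengths are in mm, angles in degrees, forces in N, time in s.
With the tool pointing down it reaches from about 300 to 850 mm from the base axis. Payload 4.2 kg.
Tool frame: the origin (TCP) lies midway between the tips of the shut fingers; the grasp point (between the pads) lies 19 mm behind it (env.grip_depth is the distance from the TCP to the grasp point, in mm); z points along the fingers, y is the line along which they close (so a half turn about z gives the same grasp; the last joint's range is limited). The gripper opens to 91 mm and grips with 3 to 60 N. Pads are 32 mm wide; open, the fingers measure 118 mm over their backs; the gripper's body (76 mm by 178 mm) begins 60 mm behind the grasp point.
Start: joints at [-70.302, 18.312, 89.639, -0, 72.044, -1.146], TCP at [204.605, -537.382, 213.976] pointing down, gripper open.
Joint ranges: [-177.97, 177.97], [-48.28, 115.42], [12.27, 149.76], [-77.06, 257.06], [2.81, 150.46], [-146.56, 146.56]. Speed limits (degrees/s): [147.25, 147.25, 180, 180, 180, 180].

### API

Orientations are given as [roll, pitch, yaw] about the fixed x, y, z axes, in that order (R = Rz(yaw) Ry(pitch) Rx(roll)).
In Python, from workcell import env, eyes gives the robot as it stands.
- The arm moves only by the tool send_rows, never from a script. Its argument "motion" is a list of rows, each a list of 7 numbers: the shift along the world's x, y, z normalised to -1 to 1, where 1 is 0.5 m, then the turn, a rotation vector about the world's x, y, z normalised to -1 to 1, where 1 is 60 degrees, then the opening, from -1 (shut) to 1 (fully open). A call has 1 to 20 rows; each row is the pose to reach, as a shift and turn from the pose commanded when the call began; what a row does not reach only later rows make up. A row lasts 1/8 s, in which the tool goes at most 62.5 mm and 10.7 degrees, less where a joint would pass 70% of its speed; a pose out of reach is approached as far as the arm can. A call with a number of a shift or a turn outside -1 to 1 is refused whole. A call with a gripper value outside its range is refused whole. The fingers move at their own pace and stop on an object; "squeeze" is the grip in N (left out, the last holds). Time passes only in rows, so rows that repeat a pose let the fingers close. It gives the time, the measured TCP pose, the force, the opening and the grip force at its end, in the units of the state.
- env.state(): the state, without advancing time (a new reading comes with each control period).
- eyes.grab_frame(name): name is "scene" or "side" or "wrist"; returns a dict with "pixels" (400x640x3 uint8, red, green, blue), "depth" (400x640 float32, mm along the optical axis (not along the pixel's ray), 0 where there is no reading), "fx", "fy", "cx", "cy" (pixels), "R" (3x3) and "t" (3): a world point X has camera coordinates R X + t; the wrist camera has in their place "T_tool_cam" (4x4, takes a point from camera to tool coordinates, whose origin is the TCP and whose axes are the flange's). Camera axes: x right, y down, z forward; pixel columns grow to the right and rows downward; lengths in mm; the calibration is good to about 2 mm. A picture is of the moment at which its call begins: read the wrist's pose just before it.
- env.job_done(): hands the job in; it is judged then, once.
The state is a dict: "time_s": time; "qpos": joint angles; "qvel": joint speeds; "effort": joint torques, N m; "ee_pos": TCP position; "ee_rot": TCP orientation; "force": force on the tool from outside, world axes, zero at the start; "torque": the same for the moment, N m; "gripper_width": finger opening in mm; "gripper_force": force on a finger pad.
Only numpy, scipy, OpenCV 4.12 (cv2) and the standard library are available. Lean on these libraries where they do the work, as an engineer would, in place of code of your own. Each camera call takes 0.05 s, during which the arm holds its last target. There are 200 camera calls.

### The job

Get the citrus juicer ready: push the orange strainer disc round by its yellow peg until the notch in its rim stands over the red pin, then press it down in the middle until it is fully home, with the pin in the notch. The disc must not be lifted off or tipped, and the other things on the counter are to be left where they are.

Things in the scene. Friction and masses are not known exactly. Their poses are not given: they have to be found in the camera images.
- juicer: White round citrus juicer, fixed to the counter, 140 mm across at the foot, 112 mm at the top. Origin: centre of its underside; z up. A low bowl wall (inner radius 52 mm, outer 56) rises to 110 mm. The red pin lies on its +x side; a spout 30 mm long, 18 mm thick, points along -x, 66 mm high. An upright spindle on its axis carries the disc.
- pin (a point): Point on the rounded top of the red pin, 37 mm from the juicer's axis, 113.5 mm above the counter. The pin is 8 mm wide and runs inward from the bowl wall along the juicer's x, from radius 55 to 33 mm.
- disc: Orange plastic strainer disc, loose, about 200 g, level on the spindle; it turns freely all the way round both ways and rubbing stops it where it is left. Plate 80 mm across, 5 mm thick, a 52 mm hub below, sleeved over the spindle. Origin: centre of the hub's underside, 95 mm above the counter at the start, 87 mm when home; z up. Plate top 25 mm above the origin. Its +x points to the notch, -x to the peg.
- disc_center (a point): Centre of the top of the press boss (24 mm across) in the middle of the disc, on its axis, 28 mm above the disc's origin: 123 mm above the counter when up, 115 mm when home. Plate top is 3 mm lower: 120 mm when up, 112 mm when home.
- notch (a point): Middle of the notch, at plate top level, 37 mm from the disc's axis. The notch is 15 mm wide with parallel sides, from radius 27 mm to the rim. It starts 0.9 rad or more from the pin, either way; the plate then clears the pin by 1.5 mm. Only with the notch straight above point pin can the disc go down 8 mm to its home.
- peg_top (a point): Centre of the top of the yellow upright peg on the disc, 33 mm from its axis, opposite the notch. The peg is round, 10 mm thick, and stands 21.5 mm above the plate.
- spindle (a joint): How far the spindle under the disc has been pressed down, m: 0 up, 0.008 home at a firm stop. A tight seal holds it wherever it is left (no spring); about 6 N, plus a damping of 20 N per m/s, moves it.
- reamer: Bystander: white plastic reamer cone, 60 mm across, 48 mm high, on the counter by the juicer. Origin: centre of its underside.
- orange_half: Bystander: half an orange, cut side down, 73 mm across, 36 mm high, on the counter by the juicer. Origin: centre of its underside.
- basins: Bystander: a pink basin stacked in a blue one, 300 mm across, 130 mm high (the green clip on the rim reaches 168 mm). Origin: centre of the underside.
- coffee_pot: Bystander: aluminium coffee pot, 104 mm across, 153 mm high, spout on its +y, handle on its -y (80 mm out). Origin: centre of the underside.
- saucer: Bystander: white ceramic saucer, 144 mm across, 18 mm high. Origin: centre of the underside.
- can_opener: Bystander: steel can opener lying flat, about 130 mm long, 19 mm high. Origin: on its underside near the middle.
- cup: Bystander: glass cup, 72 mm across, 85 mm high. Origin: centre of the underside.
Mind the look-alikes: they are no part of the job. Leave any blue look-alike of the disc alone.

How it is judged:
By the outcome, as a careful person would: the job done as asked, in the order asked, and still so for the second after the job is handed in, with the robot touching nothing.
It also fails if it takes over 64 s, if anything falls off the work surface, if the arm or the gripper's body presses on something with over 40 N, if the wrist force passes 120 N, or if a joint passes its speed limit or range.

## Working session

There is one attempt and no reset: what is moved stays moved. The work goes in short steps, Python scripts to look and compute and a tool call to move; the robot and the scene stay as the last step left them, time stands still between calls to the robot, and variables do not carry over. Pictures are saved under pics/ and viewed, at most 10 in all, crops included, and the job is handed in when it is done.

Besides the shell and the picture viewer there is one more tool, called as name(argument=value, ...), one argument or row to a line, values as JSON. send_rows: Moves the arm, as the interface text tells. Its arguments: {"type":"object","properties":{"motion":{"type":"array"},"squeeze":{"type":"number"}},"required":["motion"]}

```bash
mkdir -p pics
cat > h.py <<'E'
import numpy as np, cv2
from workcell import env, eyes
from scipy.spatial.transform import Rotation as Ro
def grab(n):
    s=env.state(); f=eyes.grab_frame(n)
    if 'R' in f: R=np.array(f['R']);t=np.array(f['t']).ravel()
    else:
        T=np.array(f['T_tool_cam']); A=np.eye(4)
        A[:3,:3]=Ro.from_euler('xyz',s['ee_rot'],degrees=True).as_matrix(); A[:3,3]=s['ee_pos']
        W=np.linalg.inv(A@T); R=W[:3,:3];t=W[:3,3]
    f['R']=R;f['t']=t
    return f
def onplane(f,u,v,z):
    d=f['R'].T@np.array([(u-f['cx'])/f['fx'],(v-f['cy'])/f['fy'],1]); c=-f['R'].T@f['t']
    return c+d*(z-c[2])/d[2]
def proj(f,X):
    p=f['R']@np.array(X)+f['t']; return p[0]/p[2]*f['fx']+f['cx'],p[1]/p[2]*f['fy']+f['cy']
def cloud(f):
    v,u=np.mgrid[:400,:640]; d=f['depth']
    P=np.stack([(u-f['cx'])/f['fx']*d,(v-f['cy'])/f['fy']*d,d],-1)-f['t']
    return P@f['R']
def save(f,n): cv2.imwrite('pics/'+n+'.png',cv2.cvtColor(f['pixels'],cv2.COLOR_RGB2BGR))
E
python3 - <<'E'
from h import *
a=grab('scene');b=grab('side')
cv2.imwrite('pics/a.png',cv2.cvtColor(np.vstack([a['pixels'],b['pixels']]),cv2.COLOR_RGB2BGR)[:, :]) 
im=cv2.imread('pics/a.png'); cv2.imwrite('pics/a.png',cv2.resize(im,(480,600)))
save(a,'scene');save(b,'side'); print(env.state())
E
```

```text
{'time_s': 0.1, 'qpos': array([-7.03022881e+01,  1.83484420e+01,  8.96964473e+01, -3.40968602e-04,
        7.20429254e+01, -1.14478538e+00]), 'qvel': array([-0.01804399, -0.07649322, -0.12801483, -0.02196742,  0.01229733,
        0.02957782]), 'effort': array([ 9.96192684e-04, -4.13332272e+01, -2.32509720e+01,  7.29424506e-02,
        4.22398327e-02, -6.19332877e-05]), 'ee_pos': array([ 204.45302064, -536.97384783,  213.21980688]), 'ee_rot': array([-1.79912196e+02, -1.43030980e-03,  2.08426016e+01]), 'force': array([ 0.28326747, -0.01941799,  0.16788676]), 'torque': array([-0.03013159,  0.02216537, -0.00316601]), 'gripper_force': 0.0, 'gripper_width': 91.59148930359164}
```

View pics/scene.png

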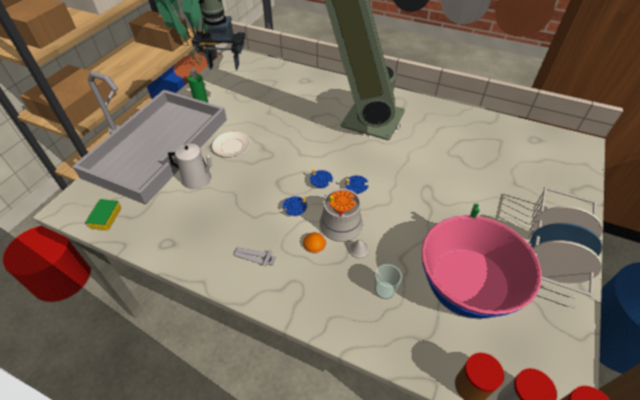

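View pics/side.png

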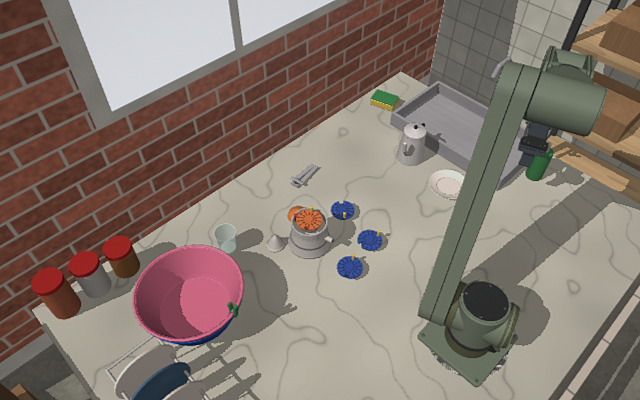

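The juicer with the orange disc is at about (343,203) in scene and (309,220) in side. Three blue look-alikes lie near it, with the orange half at (315,243) in scene.

Run:
```python
from h import *
for n,c,w in(('scene',(343,203),(16,14)),('side',(309,219),(20,16))):
    f=grab(n);hsv=cv2.cvtColor(f['pixels'],cv2.COLOR_RGB2HSV);P=cloud(f)
    m=(hsv[...,1]>150)&(hsv[...,2]>90)&(hsv[...,0]<20)
    z=P[...,2]; mm=m&(z>110)&(z<135)
    x=np.zeros_like(mm);x[c[1]-w[1]:c[1]+w[1],c[0]-w[0]:c[0]+w[0]]=1;mm&=x
    v,u=np.nonzero(mm);print(n,len(u),u.min(),u.max(),v.min(),v.max(),'med',np.median(P[mm],0),(P[mm].max(0)+P[mm].min(0))/2,np.ptp(P[mm],0))
    print(onplane(f,(u.min()+u.max())/2,(v.min()+v.max())/2,120))
    im=f['pixels'][c[1]-45:c[1]+45,c[0]-50:c[0]+50]
    cv2.imwrite(f'pics/z{n}.png',cv2.cvtColor(cv2.resize(im,(800,600)[:2] if 0 else (660,594),interpolation=cv2.INTER_CUBIC),cv2.COLOR_RGB2BGR))
    print('cols',[ (q,round(float(z[q[1],q[0]]))) for q in [(c[0],c[1])]])
    # blue lookalikes, all blue
    mb=(hsv[...,0]>105)&(hsv[...,0]<130)&(hsv[...,1]>150)
    k,l,st,ce=cv2.connectedComponentsWithStats(mb.astype('uint8'))
    for i in range(1,k):
        if st[i,4]>60: print('blue',ce[i].round(),np.median(P[l==i],0).round())
a=np.hstack([cv2.resize(cv2.imread(f'pics/z{n}.png'),(400,360),interpolation=cv2.INTER_CUBIC) for n in('scene','side')]);cv2.imwrite('pics/zz.png',a)
```

```text
scene 413 329 354 191 215 med [557.81293402  92.7057991  118.88154384] [557.49528597  90.0511967  121.16878329] [88.94854732 79.68642969 21.1296926 ]
[564.97126934  94.97652932 120.        ]
cols [((343, 203), 120)]
blue [166.  83.] [ -329. -1464.  -420.]
blue [321. 179.] [415. -41.  24.]
blue [357. 184.] [387.  82.  24.]
blue [294. 206.] [563. -69.  24.]
blue [622. 318.] [ 211. 1123. -438.]
blue [456. 306.] [735. 482.  90.]
side 410 293 321 210 229 med [552.76178005  92.62787022 121.38923927] [560.47607188  90.0747728  120.39262219] [95.65813937 79.80408676 20.67155568]
[556.54501627  95.09451585 120.        ]
cols [((309, 219), 123)]
blue [343. 209.] [561. -72.  27.]
blue [369. 240.] [410. -41.  26.]
blue [350. 267.] [384.  82.  27.]
blue [204. 337.] [479. 547.  83.]
```

View pics/zz.png

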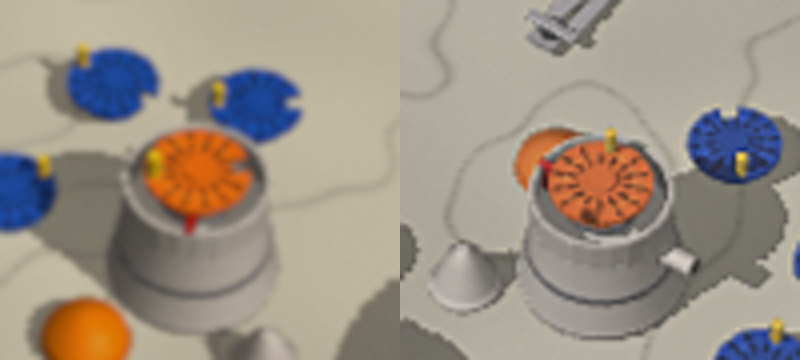

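Run:
```python
from h import *
f=eyes.grab_frame('wrist');print(np.round(f['T_tool_cam'],3),f['fx'],f['cx'],f['cy'])
```

```text
[[   0.      -0.971   -0.241   68.285]
 [   1.       0.      -0.      -0.271]
 [   0.      -0.241    0.971 -170.981]
 [   0.       0.       0.       1.   ]] 295.24227359090145 317.66878404946596 194.33452079045188
```

send_rows(
  motion=[
    [0, 0, 0.12, 0, 0, 0, -1],
    [0, 0, 0.24, 0, 0, 0, -1],
    [0.05, 0.1, 0.28, 0, 0, 0, -1],
    [0.1, 0.2, 0.28, 0, 0, 0, -1],
    [0.15, 0.3, 0.28, 0, 0, 0, -1],
    [0.2, 0.4, 0.28, 0, 0, 0, -1],
    [0.26, 0.5, 0.28, 0, 0, 0, -1],
    [0.32, 0.6, 0.28, 0, 0, 0, -1],
    [0.38, 0.7, 0.28, 0, 0, 0, -1],
    [0.44, 0.8, 0.28, 0, 0, 0, -1],
    [0.5, 0.9, 0.28, 0, 0, 0, -1],
    [0.54, 1.0, 0.28, 0, 0, 0, -1],
    [0.54, 1.0, 0.28, 0, 0, 0, -1],
    [0.54, 1.0, 0.28, 0, 0, 0, -1],
    [0.54, 1.0, 0.28, 0, 0, 0, -1],
    [0.54, 1.0, 0.28, 0, 0, 0, -1],
  ],
)

```text
time_s: 2.25
ee_pos: [474.3, -38.5, 354.2]
ee_rot: [180.0, -0.0, 20.7]
force: [0.2, -0.3, -0.1]
gripper_width: 0.2
gripper_force: 0.0
```

```bash
cat > disc.py <<'E'
from h import *
def comps(m,k=3):
    n,l,st,ce=cv2.connectedComponentsWithStats(m.astype('uint8'));o=[i for i in np.argsort(-st[:,4]) if i>0][:k]
    return [(ce[i].round(1),st[i,4],l==i) for i in o]
def look(name):
    f=grab('wrist');h=cv2.cvtColor(f['pixels'],cv2.COLOR_RGB2HSV);P=cloud(f)
    near=(abs(P[...,0]-557)<70)&(abs(P[...,1]-93)<70)&(P[...,2]>100)
    H,S,V=[h[...,i] for i in range(3)];sat=near&(S>130)&(V>60)
    for n,m in(('red',sat&((H<5)|(H>172))),('org',sat&(H>=5)&(H<19)),('yel',sat&(H>=20)&(H<35))):
        for c,a,l in comps(m):
            if a>15: print(n,c,a,'cloud med',np.median(P[l],0).round(1),'zmax',P[l][:,2].max().round(1),'plane120',onplane(f,*c,{'red':113,'org':120,'yel':138}[n]).round(1))
    m=sat&(H>=5)&(H<19); c=comps(m,1)[0][2]; pl=c&(abs(P[...,2]-120)<2.5)
    v,u=np.nonzero(pl); hull=cv2.convexHull(np.stack([u,v],1).astype(np.int32))
    Q=np.array([onplane(f,*p,120)[:2] for p in hull[:,0].astype(float)],np.float32)
    print('disc circle',cv2.minEnclosingCircle(Q))
    q=[int(x) for x in np.median(np.stack([u,v],1),0)]
    x0=max(q[0]-80,0);y0=max(q[1]-70,0)
    im=f['pixels'][y0:y0+140,x0:x0+160]
    cv2.imwrite(f'pics/{name}.png',cv2.cvtColor(cv2.resize(im,None,fx=4,fy=4,interpolation=cv2.INTER_CUBIC),cv2.COLOR_RGB2BGR)); print('crop',x0,y0,'x4')
    return f
E
python3 -c "
from disc import *
look('w1')"
```

```text
red [247.4  39. ] 56 cloud med [601.5 105.3 113.3] zmax 115.4 plane120 [601.4 105.4 113. ]
org [242.7  79.7] 2075 cloud med [551.9  95.9 120.5] zmax 125.4 plane120 [552.4  94.7 120. ]
org [263.3  58.1] 77 cloud med [586.8  78.7 120.2] zmax 122.1 plane120 [586.3  77.9 120. ]
yel [268.   71.6] 96 cloud med [571.9  63.5 140.7] zmax 143.6 plane120 [571.7  63.6 138. ]
yel [254.6  56.9] 30 cloud med [582.1  88.9 120.3] zmax 121.7 plane120 [581.7  84.1 138. ]
yel [245.8  55.8] 26 cloud med [580.8  98.5 120.3] zmax 121.8 plane120 [579.1  94.4 138. ]
disc circle ((554.5641479492188, 91.82308197021484), 40.438072204589844)
crop 161 11 x4
```

View pics/w1.png

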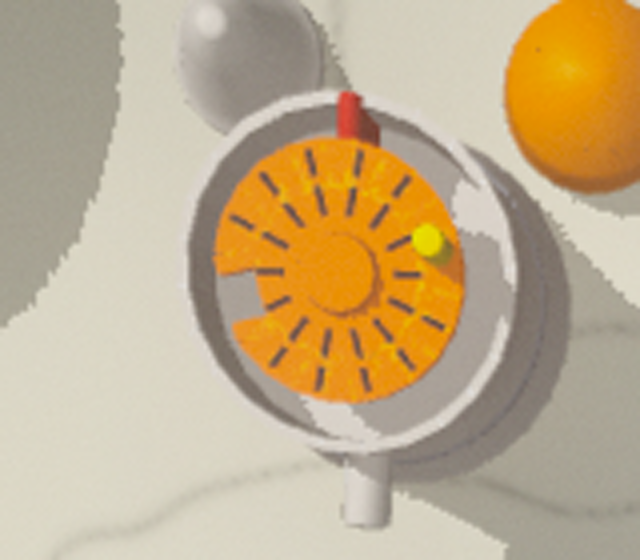

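The notch is at about (240,297) in the crop, the peg at (428,240), the red pin at (350,115) and the spout at (367,490). The notch angle is about 121°, the pin about 16°, so the disc turns about 105° clockwise.

send_rows(
  motion=[
    [0.05, 0.05, -0.02, 0, 0, 0.16, -0.56],
    [0.1, 0.1, -0.05, 0, 0, 0.33, -0.56],
    [0.15, 0.15, -0.1, 0, 0, 0.5, -0.56],
    [0.195, 0.2, -0.16, 0, 0, 0.66, -0.56],
    [0.195, 0.2, -0.2, 0, 0, 0.83, -0.56],
    [0.195, 0.2, -0.25, 0, 0, 1, -0.56],
    [0.195, 0.2, -0.25, 0, 0, 1, -0.56],
  ],
)

```text
time_s: 3.18
ee_pos: [571.0, 62.0, 227.2]
ee_rot: [-179.8, 0.1, 80.7]
force: [0.0, 0.5, 0.5]
gripper_width: 20.2
gripper_force: 0.0
```

send_rows(
  motion=[
    [0, 0, 0, 0, 0, 0.16, -0.56],
    [0, 0, 0, 0, 0, 0.33, -0.56],
    [0, 0, 0, 0, 0, 0.5, -0.56],
    [0, 0, 0, 0, 0, 0.67, -0.56],
    [0, 0, 0, 0, 0, 0.67, -0.56],
    [0, 0, 0, 0, 0, 0.67, -0.56],
  ],
)

```text
time_s: 3.92
ee_pos: [572.4, 62.4, 229.8]
ee_rot: [179.9, 0.0, 120.8]
force: [-0.6, -0.0, 0.1]
gripper_width: 19.8
gripper_force: 0.0
```

```bash
python3 -c "
from disc import *
f=look('w2');save(f,'w2f')
s=env.state();print(s['ee_pos'],s['ee_rot'],s['gripper_width'])
print(proj(f,[572,63,141]),proj(f,s['ee_pos']))"
```

```text
red [364.2 167.7] 79 cloud med [600.8 106.3 113.1] zmax 400.8 plane120 [600.8 106.2 113. ]
org [314.9 157.4] 3983 cloud med [553.8  91.1 120.5] zmax 400.8 plane120 [553.7  90.8 120. ]
org [351.7 146. ] 69 cloud med [577.8 118.1 120.3] zmax 122.5 plane120 [578.  117.8 120. ]
yel [318.4 301.7] 3960 cloud med [561.9  84.7 336.6] zmax 400.8 plane120 [629.9 -30.5 138. ]
yel [270.9 257.5] 320 cloud med [545.5  83.9 327.5] zmax 400.8 plane120 [565.5 -12.4 138. ]
yel [364.9 261.6] 247 cloud med [568.2  96.1 328.4] zmax 331.2 plane120 [646.1  30.6 138. ]
disc circle ((554.5244750976562, 91.63177490234375), 40.23394775390625)
crop 233 88 x4
[572.33971017  62.45307876 229.57254518] [1.79943319e+02 2.23885197e-02 1.20855550e+02] 20.245006554923496
(np.float64(316.45258341047406), np.float64(196.83022147501467)) (np.float64(316.11540909343574), np.float64(233.59945318508028))
```

View pics/w2f.png

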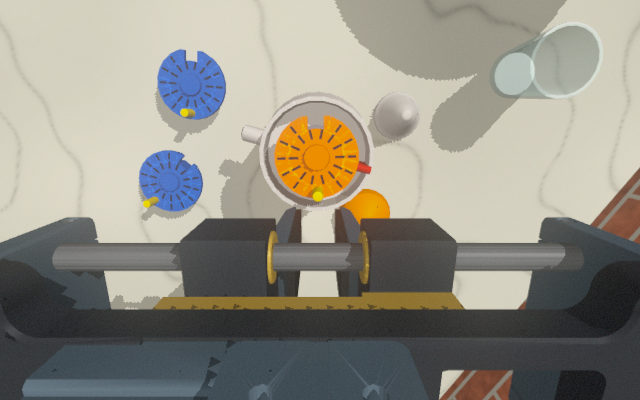

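The peg (318,196) sits in line with the finger gap (290–348). Nothing else is under the fingers, so I descend to straddle it.

send_rows(
  motion=[
    [0, 0, -0.08, 0, 0, 0, -0.56],
    [0, 0, -0.14, 0, 0, 0, -0.56],
    [0, 0, -0.17, 0, 0, 0, -0.56],
    [0, 0, -0.19, 0, 0, 0, -0.56],
    [0, 0, -0.2, 0, 0, 0, -0.56],
    [0, 0, -0.2, 0, 0, 0, -0.56],
  ],
)

```text
time_s: 4.72
ee_pos: [572.4, 62.7, 129.4]
ee_rot: [180.0, 0.0, 121.0]
force: [0.1, -0.5, 0.4]
gripper_width: 20.1
gripper_force: 0.0
```

```bash
python3 -c "
import numpy as np
# arc shifts from phi0=-59, r=34, steps of 5 deg
for a in range(5,121,5):
    p=np.radians([-59,-59-a]);print(a,np.round(34*np.array([np.cos(p[1])-np.cos(p[0]),np.sin(p[1])-np.sin(p[0])])/500,4),round(-a/60,3))
"
```

```text
5 [-0.0052 -0.0028] -0.083
10 [-0.0107 -0.0052] -0.167
15 [-0.0163 -0.0071] -0.25
20 [-0.022  -0.0085] -0.333
25 [-0.0279 -0.0093] -0.417
30 [-0.0338 -0.0097] -0.5
35 [-0.0398 -0.0095] -0.583
40 [-0.0457 -0.0089] -0.667
45 [-0.0515 -0.0077] -0.75
50 [-0.0572 -0.006 ] -0.833
55 [-0.0627 -0.0038] -0.917
60 [-0.068  -0.0012] -1.0
65 [-0.073   0.0019] -1.083
70 [-0.0778  0.0054] -1.167
75 [-0.0823  0.0094] -1.25
80 [-0.0863  0.0137] -1.333
85 [-0.09    0.0183] -1.417
90 [-0.0933  0.0233] -1.5
95 [-0.0961  0.0285] -1.583
100 [-0.0985  0.0339] -1.667
105 [-0.1004  0.0395] -1.75
110 [-0.1018  0.0453] -1.833
115 [-0.1027  0.0512] -1.917
120 [-0.103   0.0571] -2.0
```

send_rows(
  motion=[
    [-0.0052, -0.0028, 0, 0, 0, -0.083, -0.56],
    [-0.0107, -0.0052, 0, 0, 0, -0.167, -0.56],
    [-0.0163, -0.0071, 0, 0, 0, -0.25, -0.56],
    [-0.022, -0.0085, 0, 0, 0, -0.333, -0.56],
    [-0.0279, -0.0093, 0, 0, 0, -0.417, -0.56],
    [-0.0338, -0.0097, 0, 0, 0, -0.5, -0.56],
    [-0.0398, -0.0095, 0, 0, 0, -0.583, -0.56],
    [-0.0457, -0.0089, 0, 0, 0, -0.667, -0.56],
    [-0.0515, -0.0077, 0, 0, 0, -0.75, -0.56],
    [-0.0572, -0.006, 0, 0, 0, -0.833, -0.56],
    [-0.0627, -0.0038, 0, 0, 0, -0.917, -0.56],
    [-0.068, -0.0012, 0, 0, 0, -1, -0.56],
    [-0.068, -0.0012, 0, 0, 0, -1, -0.56],
    [-0.068, -0.0012, 0, 0, 0, -1, -0.56],
  ],
)

```text
time_s: 6.48
ee_pos: [538.8, 61.9, 129.7]
ee_rot: [179.9, -0.1, 61.1]
force: [0.9, -0.8, 0.6]
gripper_width: 19.9
gripper_force: 0.7
```

```bash
python3 -c "
from disc import *
f=grab('wrist');save(f,'w3')"
```

```text
(no output)
```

View pics/w3.png

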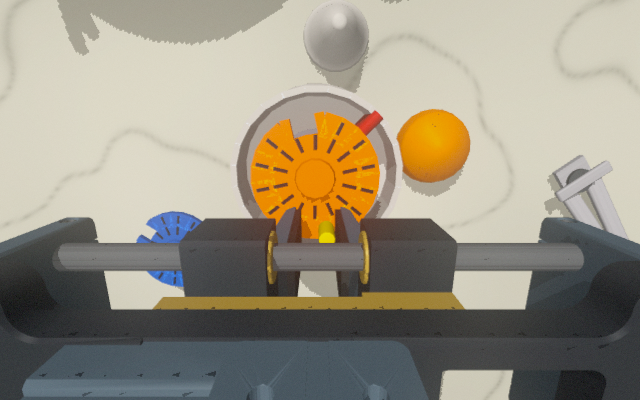

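The disc is turning: notch at (304,122), pin at (371,124), peg (327,233) held by the right-hand finger.

```bash
cat > ang.py <<'E'
from disc import *
# angles by scanning an r=34..37 ring of the plate for the non-orange gap, and the pin's red pixels
def ang(z=120,C=(554.5,91.7)):
    f=grab('wrist');h=cv2.cvtColor(f['pixels'],cv2.COLOR_RGB2HSV);s=env.state()
    for r in(33,35,37):
        t=np.arange(-75,200,0.5);g=[]
        for a in np.radians(t):
            u,v=proj(f,[C[0]+r*np.cos(a),C[1]+r*np.sin(a),z]);u,v=int(round(u)),int(round(v))
            p=h[v,u] if 0<=u<640 and 0<=v<400 else (0,0,0); g.append(p[1]<100)
        n,l,st,_=cv2.connectedComponentsWithStats(np.array([g],np.uint8))
        print(r,[(round(t[st[i,0]],1),round(t[st[i,0]+st[i,2]-1],1)) for i in range(1,n) if 10<=st[i,2]<=80])
    m=((h[...,0]<5)|(h[...,0]>172))&(h[...,1]>130)&(h[...,2]>60);P=cloud(f)
    m&=(np.hypot(P[...,0]-C[0],P[...,1]-C[1])<62)&(P[...,2]>105)&(P[...,2]<118)
    c=comps(m,1)[0]; q=onplane(f,*c[0],113.)-[*C,0];print('pin',c[0],c[1],q.round(1),np.degrees(np.arctan2(q[1],q[0])).round(1))
    d=np.array(s['ee_pos'])[:2]-C;print('tool',np.degrees(np.arctan2(d[1],d[0])).round(1),s['ee_pos'],s['ee_rot'][2])
    return f
E
python3 -c "
from ang import *
ang()"
```

```text
33 [(np.float64(62.0), np.float64(86.0))]
35 [(np.float64(63.0), np.float64(85.5))]
37 [(np.float64(62.5), np.float64(85.0))]
pin [370.2 121.4] 268 [ 45.9  14.1 113. ] 17.1
tool -118.1 [538.70450734  62.0667795  129.42731102] 61.082473141465705
```

send_rows(
  motion=[
    [-0.005, 0.0031, 0, 0, 0, -0.083, -0.56],
    [-0.0098, 0.0066, 0, 0, 0, -0.167, -0.56],
    [-0.0143, 0.0106, 0, 0, 0, -0.25, -0.56],
    [-0.0183, 0.0149, 0, 0, 0, -0.333, -0.56],
    [-0.022, 0.0195, 0, 0, 0, -0.417, -0.56],
    [-0.0253, 0.0245, 0, 0, 0, -0.5, -0.56],
    [-0.0281, 0.0297, 0, 0, 0, -0.583, -0.56],
    [-0.0305, 0.0351, 0, 0, 0, -0.667, -0.56],
    [-0.0324, 0.0407, 0, 0, 0, -0.75, -0.56],
    [-0.0338, 0.0465, 0, 0, 0, -0.833, -0.56],
    [-0.0345, 0.0507, 0, 0, 0, -0.9, -0.56],
    [-0.0345, 0.0507, 0, 0, 0, -0.9, -0.56],
    [-0.0345, 0.0507, 0, 0, 0, -0.9, -0.56],
  ],
)

```text
time_s: 8.2
ee_pos: [520.6, 87.5, 128.8]
ee_rot: [-180.0, 0.0, 7.1]
force: [0.4, -0.3, 0.4]
gripper_width: 20.0
gripper_force: 0.0
```

```bash
sed -i 's/p\[1\]<100/p[1]<100 or (p[0]<5 or p[0]>172)/' ang.py; python3 -c "
from ang import *
f=ang();cv2.imwrite('pics/w4.png',cv2.cvtColor(cv2.resize(f['pixels'][70:250,220:420],None,fx=3,fy=3,interpolation=cv2.INTER_CUBIC),cv2.COLOR_RGB2BGR))"
```

```text
33 [(np.float64(5.5), np.float64(17.0)), (np.float64(20.5), np.float64(30.0)), (np.float64(145.0), np.float64(156.5))]
35 [(np.float64(21.0), np.float64(29.0)), (np.float64(145.0), np.float64(157.0))]
37 [(np.float64(11.0), np.float64(28.5)), (np.float64(145.0), np.float64(157.5))]
pin [307.  104.3] 424 [ 42.7  12.4 113. ] 16.1
tool -172.9 [520.63837786  87.47552576 128.84770895] 7.090080805815197
```

View pics/w4.png

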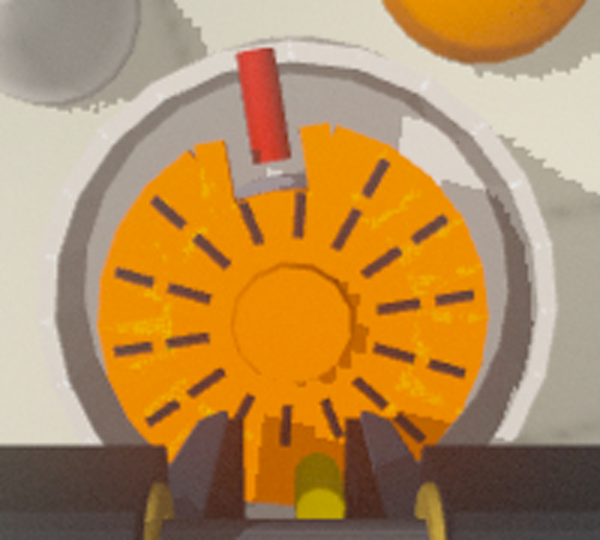

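The notch stands over the red pin (notch sides at about x = 230 and 304, pin at 252–288), about 0.6 mm off centre and within the 3.5 mm clearance. I back off, lift, close the fingers and go over the centre.

send_rows(
  motion=[
    [0, -0.006, 0, 0, 0, 0, -0.56],
    [0, -0.006, 0, 0, 0, 0, -0.56],
    [0, -0.006, 0.03, 0, 0, 0, -0.56],
    [0, -0.006, 0.07, 0, 0, 0, -0.56],
    [0, -0.006, 0.07, 0, 0, 0, -0.56],
    [0.035, 0.005, 0.07, 0, 0, 0, -1],
    [0.067, 0.009, 0.07, 0, 0, 0, -1],
    [0.067, 0.009, 0.07, 0, 0, 0, -1],
    [0.067, 0.009, 0.07, 0, 0, 0, -1],
  ],
)

```text
time_s: 9.38
ee_pos: [553.8, 91.7, 163.5]
ee_rot: [180.0, 0.1, 7.0]
force: [-0.4, -0.3, 0.2]
gripper_width: 0.2
gripper_force: 0.0
```

```bash
python3 -c "
from ang import *
f=ang();cv2.imwrite('pics/w5.png',cv2.cvtColor(cv2.resize(f['pixels'][100:300,210:430],None,fx=2.7,fy=2.7,interpolation=cv2.INTER_CUBIC),cv2.COLOR_RGB2BGR))"
```

```text
33 [(np.float64(4.5), np.float64(30.5)), (np.float64(104.5), np.float64(126.0)), (np.float64(127.5), np.float64(133.0)), (np.float64(134.5), np.float64(166.0)), (np.float64(173.5), np.float64(199.5))]
35 [(np.float64(6.0), np.float64(20.0)), (np.float64(22.0), np.float64(29.0)), (np.float64(105.0), np.float64(127.5)), (np.float64(129.5), np.float64(167.0)), (np.float64(174.5), np.float64(198.5))]
37 [(np.float64(10.5), np.float64(29.0)), (np.float64(175.0), np.float64(198.0))]
pin [309.2 153.9] 282 [ 42.5  12.2 113. ] 16.0
tool 179.4 [553.690804    91.70780091 163.61565448] 7.041151455807204
```

View pics/w5.png

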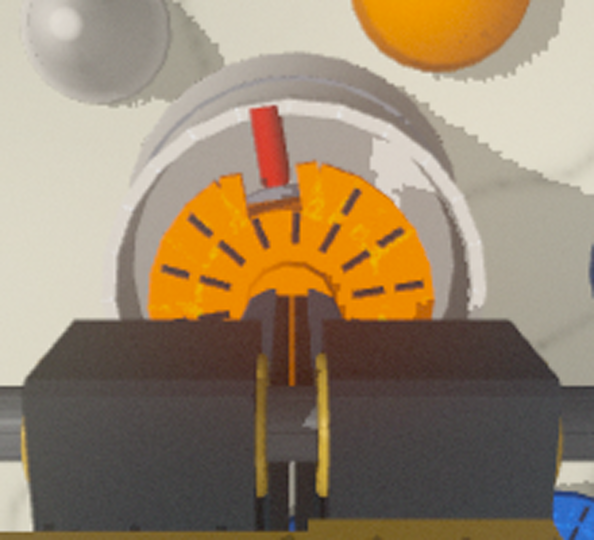

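The notch still stands over the pin (270,180) and the shut fingers are over the boss. Now I press.

send_rows(
  motion=[
    [0, 0, -0.04, 0, 0, 0, -1],
    [0, 0, -0.07, 0, 0, 0, -1],
    [0, 0, -0.08, 0, 0, 0, -1],
    [0, 0, -0.084, 0, 0, 0, -1],
    [0, 0, -0.087, 0, 0, 0, -1],
    [0, 0, -0.09, 0, 0, 0, -1],
    [0, 0, -0.09, 0, 0, 0, -1],
  ],
)

```text
time_s: 10.3
ee_pos: [554.4, 91.9, 119.2]
ee_rot: [180.0, -0.0, 7.0]
force: [-1.9, -0.5, 3.5]
gripper_width: 0.4
gripper_force: 1.6
```

send_rows(
  motion=[
    [0, 0, -0.003, 0, 0, 0, -1],
    [0, 0, -0.006, 0, 0, 0, -1],
    [0, 0, -0.009, 0, 0, 0, -1],
    [0, 0, -0.011, 0, 0, 0, -1],
    [0, 0, -0.012, 0, 0, 0, -1],
    [0, 0, -0.012, 0, 0, 0, -1],
  ],
)

```text
time_s: 11.05
ee_pos: [554.6, 91.9, 115.2]
ee_rot: [180.0, -0.1, 7.0]
force: [-5.1, -1.4, 15.0]
gripper_width: 0.4
gripper_force: 7.8
```

send_rows(
  motion=[
    [0, 0, -0.003, 0, 0, 0, -1],
    [0, 0, -0.005, 0, 0, 0, -1],
    [0, 0, -0.005, 0, 0, 0, -1],
    [0, 0, -0.005, 0, 0, 0, -1],
  ],
)

```text
time_s: 11.55
ee_pos: [554.7, 91.9, 115.0]
ee_rot: [180.0, -0.2, 7.1]
force: [-9.5, -0.2, 29.7]
gripper_width: 0.4
gripper_force: 14.3
```

send_rows(
  motion=[
    [0, 0, 0.01, 0, 0, 0, -1],
    [0, 0, 0.04, 0, 0, 0, -1],
    [0, 0, 0.1, 0, 0, 0, -1],
    [-0.08, -0.05, 0.2, 0, 0, 0, -1],
    [-0.16, -0.1, 0.25, 0, 0, 0, -1],
    [-0.16, -0.1, 0.25, 0, 0, 0, -1],
    [-0.16, -0.1, 0.25, 0, 0, 0, -1],
  ],
)

```text
time_s: 12.42
ee_pos: [475.0, 42.0, 235.4]
ee_rot: [-180.0, -0.1, 7.0]
force: [-0.3, -0.2, -0.4]
gripper_width: 0.1
gripper_force: 0.0
```

```bash
python3 -c "
from ang import *
f=look('w6');P=cloud(f);h=cv2.cvtColor(f['pixels'],cv2.COLOR_RGB2HSV)
r=np.hypot(P[...,0]-554.5,P[...,1]-91.7);o=(h[...,1]>130)&(h[...,0]>5)&(h[...,0]<30)&(P[...,2]<125)
for a,b in((0,10),(14,26),(30,38)):
    m=o&(r>a)&(r<b);print(a,m.sum(),np.median(P[m][:,2]))
m=o&(r>14)&(r<38)&(abs(P[...,2]-112)<4);X=P[m];print('plane fit slopes',np.linalg.lstsq(np.c_[X[:,0]-554,X[:,1]-92,np.ones(len(X))],X[:,2],rcond=None)[0])
ang(112)"
```

```text
red [267.4  53.3] 189 cloud med [597.  103.7 113.2] zmax 115.9 plane120 [596.9 104.  113. ]
org [272.1 108. ] 2706 cloud med [549.   94.  112.5] zmax 406.4 plane120 [549.3  94.5 120. ]
org [272.3  60.1] 63 cloud med [591.2  99.6 109.2] zmax 113.5 plane120 [590.6  97.9 120. ]
org [309.3 115.6] 54 cloud med [547.1  59.3 112.5] zmax 113.5 plane120 [546.8  59.3 120. ]
yel [302.1 301.6] 3044 cloud med [499.4  47.6 342.2] zmax 406.4 plane120 [361.9  44.7 138. ]
yel [145.7 302.1] 247 cloud med [494.4  87.6 342.2] zmax 406.4 plane120 [341.6 204.4 138. ]
yel [329.  258.9] 201 cloud med [507.7  43.4 334.2] zmax 337.2 plane120 [412.7  23.5 138. ]
disc circle ((549.6404418945312, 91.81298828125), 9.999999747378752e-05)
crop 195 38 x4
0 365 115.13370637147726
14 1575 112.2768876899291
30 1657 112.23895317709513
plane fit slopes [-7.45840858e-04  4.19783010e-04  1.12259321e+02]
33 [(np.float64(22.5), np.float64(28.5))]
35 [(np.float64(12.0), np.float64(29.0))]
37 [(np.float64(11.5), np.float64(27.5))]
pin [267.7  52.8] 195 [ 42.5  12.1 113. ] 15.9
tool -148.2 [474.89591591  42.26332891 234.45149928] 7.06302560757268
```

View pics/w6.png

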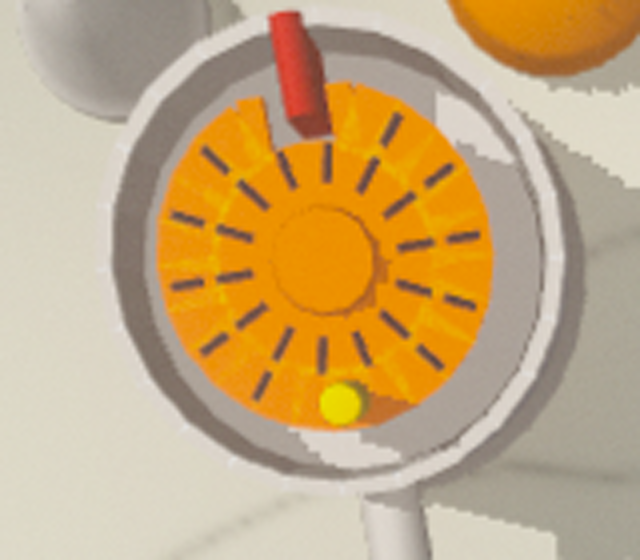

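The pin (300,90) sits in the notch. The plate is level at 112 mm and the boss is at 115 mm, so the disc is fully home, and the arm is clear.

```bash
python3 -c "
from h import *
print(env.job_done())"
```

```text
the job is handed in; nothing more can be done
None
```

The strainer disc was turned by its peg until the notch stood over the red pin, then pressed fully home (plate level at 112 mm, pin in the notch); I touched nothing else on the counter, and the job was handed in at about 12.5 s.

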